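Weigh down a glued repair with the heavier of two look-alike weights

TASK

The two copper pressing weights in the wooden holder look the same, but one is solid and the other is a hollow shell, which you can tell only by the load when you lift them. Lower the heavy one gently onto the small plywood pressing board over the glued repair, let it go there, and leave the light one in the holder.

Things in the scene. Friction and masses are not known exactly. Their poses are not given: they have to be found in the camera images.
- weight_rack: flat pale wooden holder block, 66 mm (own x) x 166 mm (own y) x 14 mm high, fixed; origin at the centre of its underside, on the table, z up. Two round pockets in its top, side by side along own y, 50 mm across and 5 mm deep; in each stands a loose copper-brown weight. The two look alike: one is about 0.60 kg, the other 0.12 kg; which is in which pocket changes from run to run
- pocket_a (a point): centre of the floor of the holder's +y pocket, 42 mm from the holder's origin and 9 mm above the table. The weight in it, an upright plain cylinder 41 mm across and 31 mm high, stands within 3 mm of this point at the start, its top 40 mm above the table. The point stays with the holder, not with the weight
- pocket_b (a point): centre of the floor of the holder's -y pocket; the same holds for the weight that stands in it
- press_board: pale plywood pressing board, 86 mm (own x) x 96 mm (own y) x 9 mm thick, fixed flat on white paper on a dark wooden panel of 120 x 150 x 10 mm; origin at the centre of the board's underside, 11 mm above the table, so its top is 20 mm above the table; z up
Things that resemble listed ones, but are neither listed nor needed, are in the scene too. There is more than one size of the part that bears press_board; the job needs the larger.

How it is judged:
By the outcome, as a careful person would: the job done as asked, in the order asked, and still so for the second after the job is handed in, with the robot touching nothing.
It also fails if it takes over 45 s, if anything falls off the work surface, if the arm or the gripper's body presses on something with over 40 N, if the wrist force passes 120 N, or if a joint passes its speed limit or range.

ROBOT

A 6-joint arm with a two-finger parallel gripper is mounted at the origin on a cart in front of the work surface, level with it; the furniture and walls round the work are solid. World frame = base frame: x ahead of the robot, y to its left, z up, the work surface at z = 0. Lengths are in m, angles in rad, forces in N, time in s.
With the tool pointing down it reaches from about 0.3 to 0.875 m from the base axis. Payload 6.4 kg.
Tool frame: the origin (TCP) lies between the finger pads, 19 mm behind the fingertips; this is the grasp point; z points along the fingers, y is the line along which they close (so a half turn about z gives the same grasp; the last joint's range is limited). The gripper opens to 85 mm and grips with 20 to 120 N. Pads are 22 mm wide; open, the fingers measure 114 mm over their backs; the gripper's body (76 mm by 85 mm) begins 54 mm behind the grasp point. The pads swing forward as they close: fully open they stand 13 mm farther back than shut.
Start: joints at [-1.481, 0.181, 1.607, -0, 1.354, -0.206], TCP at [0.168, -0.55, 0.25] pointing down, gripper open.
Joint ranges: [-2.99, 2.99], [-0.89, 2.07], [0.3, 2.58], [-1.14, 4.28], [0, 2.63], [-3.12, 3.12]. Speed limits (rad/s): [2.57, 2.57, 3.01, 3.14, 3.14, 3.14].

INTERFACE

Orientations are given as a unit quaternion [w, x, y, z].
In Python, from bench import * gives the robot as it stands. The module is installed in compiled form; this text tells all that it offers.
- The arm moves only by the tool arm_command, never from a script. Its arguments are lists of equal length, an entry for each row: "dp": the shift along the tool's x, y, z in units of 0.25 m (1.0 is 0.25 m), a list of three; "turn": the turn, a rotation vector about the tool's x, y, z in units of 30 degrees (1.0 is 30 degrees), a list of three; "jaw": the opening, from 0 (shut) to 1 (fully open). A call has 1 to 5 rows; each row is the pose to reach, as a shift and turn from the pose commanded when the call began, along the tool's axes at that moment; what a row does not reach only later rows make up. A row lasts 1/8 s, in which the tool goes at most 62.5 mm and 10.7 degrees, less where a joint would pass 70% of its speed; a pose out of reach is approached as far as the arm can. A call with a number of a shift or a turn outside -1 to 1 is refused whole. A call with a gripper value outside its range is refused whole. The fingers move at their own pace and stop on an object; the grip force is fixed at half the most. Time passes only in rows, so rows that repeat a pose let the fingers close. It gives the time, the measured TCP pose, the force, the opening and the grip force at its end, in the units of the state.
- get_obs(): the state, without advancing time (a new reading comes with each control period).
- camera(name): name is "scene" or "side" or "wrist"; returns the picture (420x560x3 uint8, blue, green, red); there is no depth.
- get_calibration(name): a dict with "camera_matrix" (3x3 intrinsics, pixels), "k1" (the pictures are not rectified: a ray, as slopes to the right and down, at radius r is drawn at 1 + k1 r^2 times it, then the intrinsics apply), "R" (3x3) and "t" (3): a world point X has camera coordinates R X + t; the wrist camera has in their place "mount" (4x4, takes a point from camera to tool coordinates, whose origin is the TCP and whose axes are the flange's). Camera axes: x right, y down, z forward; pixel columns grow to the right and rows downward; lengths in m; the calibration is good to about 2 mm. A picture is of the moment at which its call begins: read the wrist's pose just before it. get_calibration takes no time and is no camera call.
- hand_in(): hands the job in; it is judged then, once.
The state is a dict: "time_s": time; "q": joint angles; "dq": joint speeds; "joint_efforts": joint torques, N m; "eef_pos": TCP position; "eef_rot": TCP orientation; "wrist_force": force on the tool from outside, world axes, zero at the start; "torque": the same for the moment, N m; "opening": opening from 0.0 (shut) to 1.0 (fully open); "grasp_force": force on a finger pad.
Only numpy, scipy, OpenCV 4.12 (cv2) and the standard library are available. Lean on these libraries where they do the work, as an engineer would, in place of code of your own. Each camera call takes 0.05 s, during which the arm holds its last target. There are 200 camera calls.

## Working session

There is one attempt and no reset: what is moved stays moved. The work goes in short steps, Python scripts to look and compute and a tool call to move; the robot and the scene stay as the last step left them, time stands still between calls to the robot, and variables do not carry over. Pictures are saved under pics/ and viewed, at most 10 in all, crops included, and the job is handed in when it is done.

Besides the shell and the picture viewer there is one more tool, called after ">>>" by a JSON object that holds its "fn" and its "kwargs". arm_command: Moves the arm, as the interface text tells. Its arguments: {"type":"object","properties":{"dp":{"type":"array"},"turn":{"type":"array"},"jaw":{"type":"array"}},"required":["dp","turn","jaw"]}

```bash
mkdir -p pics
cat > h.py <<'E'
from bench import *
import numpy as np, cv2
from scipy.spatial.transform import Rotation as Ro
def rot(q): return Ro.from_quat([q[1],q[2],q[3],q[0]]).as_matrix()
def ray(name,u,v,obs=None):
    c=get_calibration(name);K=np.array(c["camera_matrix"]);k=c["k1"]
    d=np.array([(u-K[0,2])/K[0,0],(v-K[1,2])/K[1,1]]);s=d.copy()
    for _ in range(30): s=d/(1+k*(s@s))
    r=np.array([*s,1])
    if "mount" in c:
        M=np.array(c["mount"]);R=rot(obs["eef_rot"]);return R@M[:3,3]+obs["eef_pos"],R@M[:3,:3]@r
    R=np.array(c["R"]);return -R.T@np.array(c["t"]),R.T@r
def at(name,u,v,z,obs=None):
    o,d=ray(name,u,v,obs);return o+d*(z-o[2])/d[2]
def togo(p):
    o=get_obs();return rot(o["eef_rot"]).T@(np.array(p)-o["eef_pos"])/0.25
E
python3 - <<'E'
from h import *
o=get_obs();print(o)
for n in("scene","side"):
    cv2.imwrite(f"pics/{n}0.png",camera(n))
E
```

```text
{'time_s': 0.0, 'q': array([-1.48132417e+00,  1.81525915e-01,  1.60800378e+00, -4.20764272e-06,
        1.35383358e+00, -2.06272322e-01]), 'dq': array([-1.50931756e-05, -2.11098146e-05,  1.71837347e-04, -2.16465410e-05,
       -4.29303114e-05,  1.55584182e-03]), 'joint_efforts': array([-3.75290711e-04, -4.44875014e+01, -3.51334083e+01, -3.27734433e-04,
        8.67641706e-03,  4.34081272e-06]), 'eef_pos': array([ 0.16756755, -0.5494904 ,  0.24909469]), 'eef_rot': array([-8.83923047e-04,  9.89086353e-01,  1.47334321e-01,  4.96223386e-05]), 'wrist_force': array([ 0.51345169,  0.45770427, -0.28503176]), 'torque': array([0.02638809, 0.03698796, 0.00330165]), 'grasp_force': 0.0, 'opening': 1.0034075291200633}
```

View pics/scene0.png

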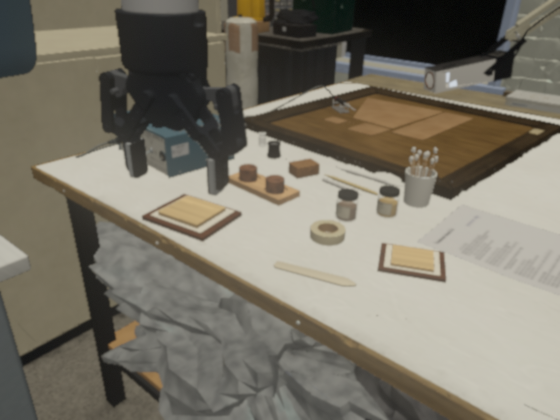

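View pics/side0.png

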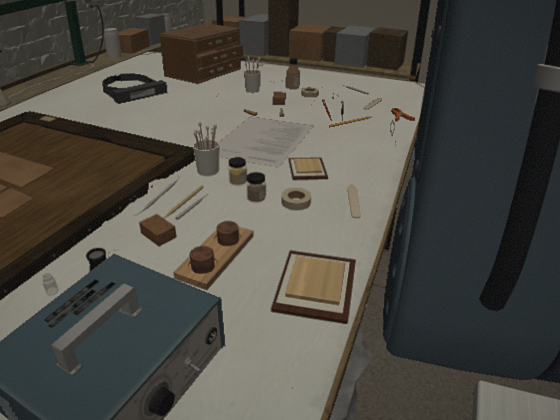

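The holder with its two weights is at side (202,260) and (228,233), scene (248,173) and (275,184). Possible boards are the large one at side (318,279) / scene (192,212) and the small decoy at side (308,167) / scene (412,258). The brown block at side (158,229), the jars (256,187) and the tape roll (296,198) could be mistaken for weights. I choose the cylinders in the holder and the larger board, and will check with a crop.

Run:
```python
from h import *
im=cv2.imread("pics/side0.png")
cv2.imwrite("pics/c1.png",cv2.resize(im[205:330,160:370],None,fx=3.8,fy=3.8,interpolation=cv2.INTER_CUBIC))
for n,pts in dict(side=[(202,250,.04),(228,224,.04),(318,279,.02),(308,167,.02)],scene=[(248,168,.04),(275,179,.04),(192,211,.02)]).items():
    for u,v,z in pts: print(n,u,v,at(n,u,v,z).round(4))
```

```text
side 202 250 [ 0.6116 -0.2296  0.04  ]
side 228 224 [ 0.6055 -0.3159  0.04  ]
side 318 279 [ 0.4123 -0.2555  0.02  ]
side 308 167 [ 0.5507 -0.6268  0.02  ]
scene 248 168 [ 0.6033 -0.229   0.04  ]
scene 275 179 [ 0.5985 -0.3123  0.04  ]
scene 192 211 [ 0.4097 -0.2665  0.02  ]
```

View pics/c1.png

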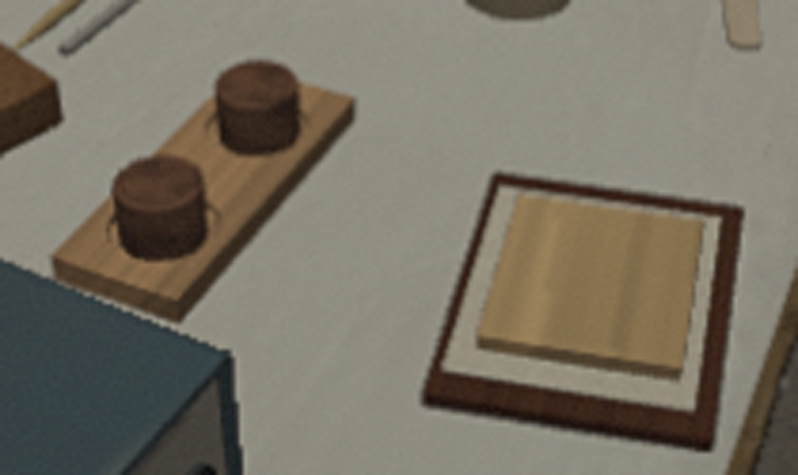

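Run:
```python
from h import *
s=lambda u,v:(160+u/3.8,205+v/3.8)
for n,(u,v) in dict(A=(158,184),B=(258,87)).items(): print(n,at("side",*s(u,v),.04).round(4))
P=[at("side",*s(u,v),.02)[:2] for u,v in[(517,195),(703,220),(682,370),(478,343)]]
print(np.round(P,4),np.mean(P,0),[np.linalg.norm(P[i]-P[i-1]).round(4) for i in range(4)])
R=[at("side",*s(u,v),.014)[:2] for u,v in[(355,98),(181,305),(53,258)]]
print("rack",np.round(R,4),np.linalg.norm(R[0]-R[1]),np.linalg.norm(R[1]-R[2]),"mid",(R[0]+R[2])/2)
print("box corner",[at("side",220.5,297,z).round(3) for z in(.05,.1,.15)],"block",at("side",175,240,0).round(3),at("side",140,228,0.02).round(3))
for z in(.05,.08,.1,.12,.15):print(at("scene",172,170,z).round(3),at("scene",205,160,0).round(3))
im=cv2.imread("pics/scene0.png")
cv2.imwrite("pics/c2.png",cv2.resize(im[110:245,130:330],None,fx=4,fy=4,interpolation=cv2.INTER_CUBIC))
```

```text
A [ 0.6077 -0.2212  0.04  ]
B [ 0.6001 -0.3047  0.04  ]
[[ 0.4653 -0.2977]
 [ 0.3811 -0.3121]
 [ 0.3655 -0.2161]
 [ 0.4481 -0.2003]] [ 0.41502598 -0.25656681] [np.float64(0.0989), np.float64(0.0854), np.float64(0.0972), np.float64(0.084)]
rack [[ 0.5686 -0.3471]
 [ 0.5758 -0.18  ]
 [ 0.643  -0.185 ]] 0.16719554055704455 0.06737289378472085 mid [ 0.60581034 -0.26604114]
box corner [array([ 0.525, -0.132,  0.05 ]), array([ 0.498, -0.087,  0.1  ]), array([ 0.471, -0.042,  0.15 ])] block [ 0.703 -0.28   0.   ] [ 0.769 -0.265  0.02 ]
[ 0.468 -0.138  0.05 ] [ 0.637 -0.047  0.   ]
[ 0.424 -0.196  0.08 ] [ 0.637 -0.047  0.   ]
[ 0.395 -0.236  0.1  ] [ 0.637 -0.047  0.   ]
[ 0.366 -0.275  0.12 ] [ 0.637 -0.047  0.   ]
[ 0.323 -0.334  0.15 ] [ 0.637 -0.047  0.   ]
```

View pics/c2.png

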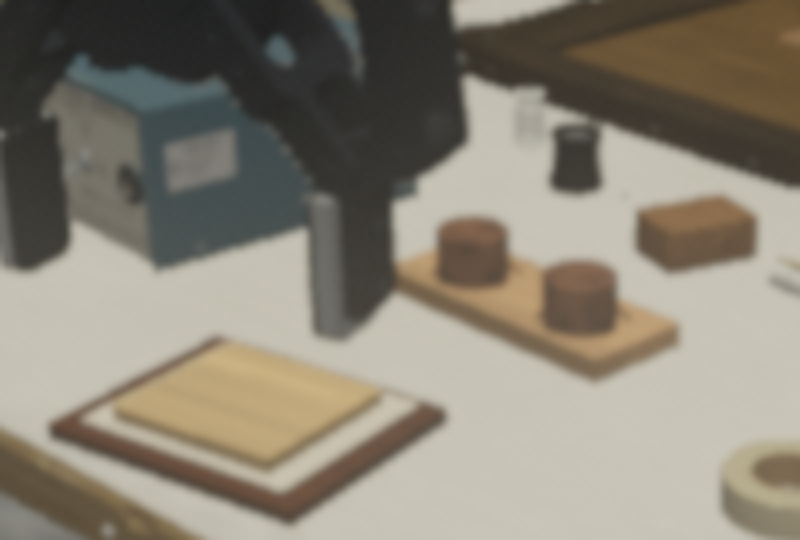

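The crops confirm it: two copper cylinders in the holder, and the larger board (measured about 85 × 98 mm) at roughly (0.415, -0.257). The box's near face is at y ≈ -0.09, so it's clear. I'll hover over the holder next with the tool turned across it.

>>> {"fn": "arm_command", "kwargs": {"dp": [[0.2, -0.06, 0], [0.4, -0.12, 0], [0.6, -0.18, 0], [0.8, -0.24, 0], [1.0, -0.3, 0]], "turn": [[0, 0, -0.2], [0, 0, -0.4], [0, 0, -0.6], [0, 0, -0.8], [0, 0, -1]], "jaw": [1, 1, 1, 1, 1]}}

```text
time_s: 0.72
eef_pos: [0.386, -0.4041, 0.2497]
eef_rot: [-0.0, 0.917, 0.4, -0.0]
wrist_force: [0.3, -0.3, -0.2]
opening: 1.002
grasp_force: 0.0
```

```bash
python3 -c "
from h import *
print(togo([.604,-.266,.24]))"
```

```text
[0.99810797 0.26317568 0.03862631]
```

>>> {"fn": "arm_command", "kwargs": {"dp": [[0.2, 0.05, 0], [0.4, 0.1, 0], [0.6, 0.16, 0], [0.8, 0.21, 0], [1.0, 0.26, 0]], "turn": [[0, 0, -0.2], [0, 0, -0.4], [0, 0, -0.6], [0, 0, -0.8], [0, 0, -1]], "jaw": [1, 1, 1, 1, 1]}}

```text
time_s: 1.35
eef_pos: [0.6042, -0.2659, 0.2494]
eef_rot: [-0.0, 0.782, 0.624, -0.0]
wrist_force: [0.1, -1.3, -0.0]
opening: 1.0
grasp_force: 0.0
```

>>> {"fn": "arm_command", "kwargs": {"dp": [[0, 0, 0], [0, 0, 0], [0, 0, 0]], "turn": [[0, 0, -0.17], [0, 0, -0.33], [0, 0, -0.33]], "jaw": [0.8, 0.8, 0.8]}}

```text
time_s: 1.72
eef_pos: [0.603, -0.2667, 0.2493]
eef_rot: [-0.001, 0.726, 0.687, -0.0]
wrist_force: [-0.2, 0.7, 0.3]
opening: 0.801
grasp_force: 0.0
```

Run:
```python
from h import *
import pickle
o=get_obs();im=camera("wrist");cv2.imwrite("pics/w1.png",im);pickle.dump(o,open("w1.pkl","wb"));print(o["eef_pos"],o["eef_rot"],o["q"],o["wrist_force"])
```

```text
[ 0.60295004 -0.26673046  0.2492619 ] [-5.99735098e-04  7.26420569e-01  6.87250156e-01 -1.43449082e-04] [-5.96120679e-01  3.66567441e-01  1.37771011e+00 -2.22786240e-05
  1.39854821e+00 -5.40714422e-01] [-0.16829421  0.70179566  0.3297717 ]
```

View pics/w1.png

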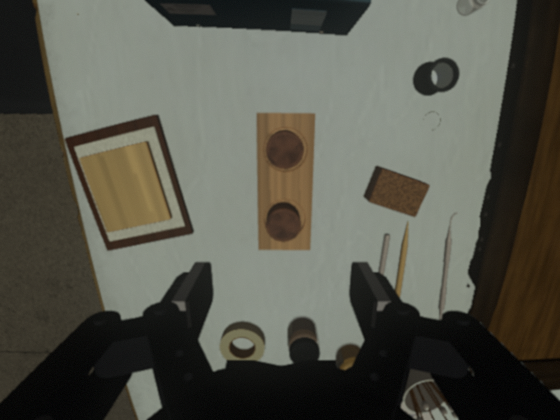

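The wrist view shows weight A at (286,149), weight B at (284,221), the holder spanning (257..315, 113..250), and the board with corners near (80,156), (148,141), (172,217) and (107,233).

Run:
```python
from h import *
import pickle
o=pickle.load(open("w1.pkl","rb"));im=cv2.imread("pics/w1.png")
hsv=cv2.cvtColor(im,cv2.COLOR_BGR2HSV)
for n,(u,v) in dict(A=(286,150),B=(284,221)).items():
    g=cv2.cvtColor(im,cv2.COLOR_BGR2GRAY)[v-26:v+27,u-26:u+27]
    t,m=cv2.threshold(g,0,255,cv2.THRESH_BINARY_INV+cv2.THRESH_OTSU)
    m[:, :2]=0
    c=max(cv2.findContours(m,cv2.RETR_EXTERNAL,cv2.CHAIN_APPROX_NONE)[0],key=cv2.contourArea)
    (x,y),r=cv2.minEnclosingCircle(c);x+=u-26;y+=v-26
    print(n,x,y,r,at("wrist",x,y,.04,o).round(4), "click",at("wrist",u,v,.04,o).round(4))
    print("diam",np.linalg.norm(at("wrist",x-r,y,.04,o)-at("wrist",x+r,y,.04,o)))
P=[at("wrist",u,v,.02,o)[:2] for u,v in[(80,156),(148,141),(172,217),(107,233)]]
print(np.mean(P,0),[np.linalg.norm(P[i]-P[i-1]).round(3) for i in range(4)])
P=[at("wrist",u,v,.014,o)[:2] for u,v in[(257,114),(315,113),(311,250),(258,250)]]
print(np.round(P,4),np.mean(P,0),[np.linalg.norm(P[i]-P[i-1]).round(3) for i in range(4)])
print("tool y",rot(o["eef_rot"])[:,1])
```

```text
A 283.30524253845215 149.43258476257324 19.991748809814453 [ 0.6077 -0.222   0.04  ] click [ 0.6106 -0.2227  0.04  ]
diam 0.042673851405305344
B 283.1987953186035 221.22289085388184 19.813507080078125 [ 0.6034 -0.3025  0.04  ] click [ 0.6044 -0.3023  0.04  ]
diam 0.04520667522987219
[ 0.41860685 -0.25768799] [np.float64(0.098), np.float64(0.086), np.float64(0.093), np.float64(0.088)]
[[ 0.5804 -0.1835]
 [ 0.6452 -0.1858]
 [ 0.6364 -0.3514]
 [ 0.5693 -0.3478]] [ 0.607833   -0.26712172] [np.float64(0.165), np.float64(0.065), np.float64(0.166), np.float64(0.067)]
tool y [ 0.99846513 -0.05537373 -0.00106849]
```

>>> {"fn": "arm_command", "kwargs": {"dp": [[-0.1, 0, 0.1], [-0.15, 0, 0.3], [-0.15, 0, 0.5], [-0.15, 0, 0.6], [-0.15, 0, 0.6]], "turn": [[0, 0, 0], [0, 0, 0], [0, 0, 0], [0, 0, 0], [0, 0, 0]], "jaw": [0.8, 0.8, 0.8, 0.8, 0.8]}}

```text
time_s: 2.4
eef_pos: [0.5991, -0.3036, 0.097]
eef_rot: [-0.003, 0.727, 0.687, -0.0]
wrist_force: [-0.3, 0.2, 0.3]
opening: 0.802
grasp_force: 0.0
```

Run:
```python
from h import *
print(get_obs()["eef_pos"],togo([.603,-.3035,.038]))
cv2.imwrite("pics/w2.png",camera("wrist"))
```

```text
[ 0.59913284 -0.30361017  0.09702059] [0.00055744 0.01654619 0.23600904]
```

View pics/w2.png

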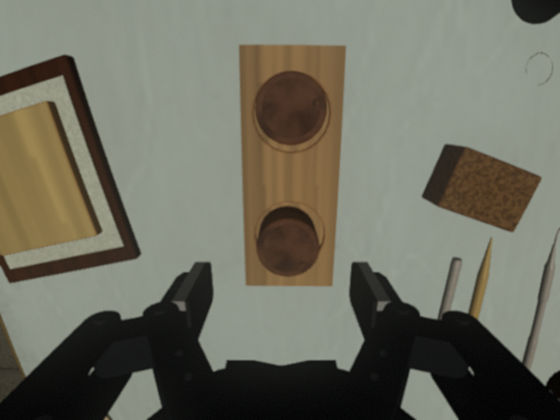

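Weight B's top is at (288,247) and A's at (291,107); both stand in the pockets. The fingers are at columns 211 and 350, straddling B.

Run:
```python
from h import *
o=get_obs()
for u,v in((288,246),(291,107)): print(at("wrist",u,v,.04,o))
print("d",np.linalg.norm(at("wrist",257,246,.04,o)-at("wrist",319,246,.04,o)),togo(at("wrist",288,246,.04,o)))
```

```text
[ 0.60470654 -0.30744549  0.04      ]
[ 0.61051377 -0.2227225   0.04      ]
d 0.039899789703851406 [-0.01128906  0.01799708  0.23745816]
```

>>> {"fn": "arm_command", "kwargs": {"dp": [[-0.005, 0.02, 0.08], [-0.005, 0.02, 0.16], [-0.005, 0.02, 0.21], [-0.005, 0.02, 0.235], [-0.005, 0.02, 0.235]], "turn": [[0, 0, 0], [0, 0, 0], [0, 0, 0], [0, 0, 0], [0, 0, 0]], "jaw": [0.8, 0.8, 0.8, 0.8, 0.8]}}

```text
time_s: 3.08
eef_pos: [0.6056, -0.3059, 0.0406]
eef_rot: [-0.001, 0.726, 0.687, -0.0]
wrist_force: [0.5, 0.7, -0.1]
opening: 0.802
grasp_force: 0.0
```

>>> {"fn": "arm_command", "kwargs": {"dp": [[0, 0, 0], [0, 0, 0], [0, 0, 0], [0, 0, 0], [0, 0, 0]], "turn": [[0, 0, 0], [0, 0, 0], [0, 0, 0], [0, 0, 0], [0, 0, 0]], "jaw": [0.6, 0.3, 0.3, 0.3, 0.3]}}

```text
time_s: 3.7
eef_pos: [0.6067, -0.3066, 0.0425]
eef_rot: [0.001, 0.726, 0.687, 0.0]
wrist_force: [-0.7, 0.7, 5.5]
opening: 0.45
grasp_force: 60.8
```

>>> {"fn": "arm_command", "kwargs": {"dp": [[0, 0, -0.03], [0, 0, -0.06], [0, 0, -0.06], [0, 0, -0.06], [0, 0, -0.06]], "turn": [[0, 0, 0], [0, 0, 0], [0, 0, 0], [0, 0, 0], [0, 0, 0]], "jaw": [0.3, 0.3, 0.3, 0.3, 0.3]}}

```text
time_s: 4.32
eef_pos: [0.6057, -0.3059, 0.0558]
eef_rot: [-0.0, 0.726, 0.687, -0.0]
wrist_force: [0.1, 0.8, -1.5]
opening: 0.45
grasp_force: 60.4
```

>>> {"fn": "arm_command", "kwargs": {"dp": [[0, 0, 0], [0, 0, 0]], "turn": [[0, 0, 0], [0, 0, 0]], "jaw": [0.3, 0.3]}}

```text
time_s: 4.58
eef_pos: [0.6058, -0.306, 0.056]
eef_rot: [-0.0, 0.726, 0.687, -0.0]
wrist_force: [-0.9, -0.7, -1.2]
opening: 0.451
grasp_force: 60.4
```

B loads the wrist with about 1.2 N, so it's the light one. I'll put it back in its pocket.

>>> {"fn": "arm_command", "kwargs": {"dp": [[0, 0, 0.02], [0, 0, 0.035], [0, 0, 0.045], [0, 0, 0.053], [0, 0, 0.053]], "turn": [[0, 0, 0], [0, 0, 0], [0, 0, 0], [0, 0, 0], [0, 0, 0]], "jaw": [0.3, 0.3, 0.3, 0.3, 0.3]}}

```text
time_s: 5.2
eef_pos: [0.6059, -0.3061, 0.0429]
eef_rot: [-0.0, 0.726, 0.687, -0.0]
wrist_force: [0.5, 0.6, -0.9]
opening: 0.448
grasp_force: 60.6
```

>>> {"fn": "arm_command", "kwargs": {"dp": [[0, 0, 0], [0, 0, 0], [0, 0, 0], [0, 0, 0], [0, 0, 0]], "turn": [[0, 0, 0], [0, 0, 0], [0, 0, 0], [0, 0, 0], [0, 0, 0]], "jaw": [0.5, 0.6, 0.7, 0.8, 0.8]}}

```text
time_s: 5.82
eef_pos: [0.6059, -0.3061, 0.043]
eef_rot: [0.0, 0.726, 0.687, 0.0]
wrist_force: [0.6, -0.2, 0.7]
opening: 0.801
grasp_force: 0.0
```

>>> {"fn": "arm_command", "kwargs": {"dp": [[0, 0, -0.05], [0, 0, -0.13], [0, 0, -0.2], [0, 0, -0.23], [0, 0, -0.23]], "turn": [[0, 0, 0], [0, 0, 0], [0, 0, 0], [0, 0, 0], [0, 0, 0]], "jaw": [0.8, 0.8, 0.8, 0.8, 0.8]}}

```text
time_s: 6.45
eef_pos: [0.6064, -0.3064, 0.1018]
eef_rot: [0.001, 0.726, 0.687, 0.0]
wrist_force: [0.4, 0.3, -1.0]
opening: 0.799
grasp_force: 0.0
```

Run:
```python
from h import *
o=get_obs();print(o["eef_pos"],togo([.609,-.2227,.0385]))
cv2.imwrite("pics/w3.png",camera("wrist"))
```

```text
[ 0.60642325 -0.3064158   0.10176908] [ 0.3351992  -0.00851584  0.25269781]
```

View pics/w3.png

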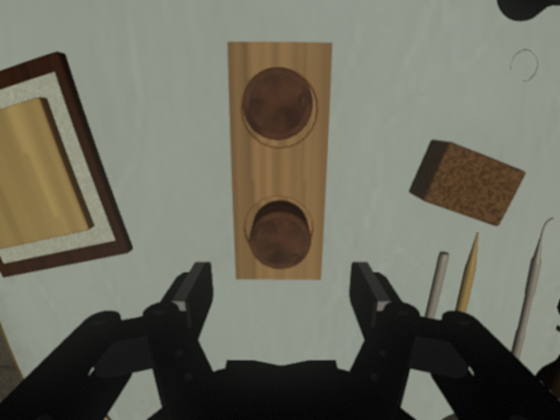

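B is back in its pocket at (280,240); A is at (278,103). I'll move to A.

>>> {"fn": "arm_command", "kwargs": {"dp": [[0.15, -0.005, 0], [0.3, -0.005, 0], [0.335, -0.005, 0], [0.335, -0.005, 0.08], [0.335, -0.005, 0.1]], "turn": [[0, 0, 0], [0, 0, 0], [0, 0, 0], [0, 0, 0], [0, 0, 0]], "jaw": [0.8, 0.8, 0.8, 0.8, 0.8]}}

```text
time_s: 7.12
eef_pos: [0.6078, -0.2226, 0.0727]
eef_rot: [-0.002, 0.727, 0.687, -0.001]
wrist_force: [-0.5, 0.3, -0.2]
opening: 0.799
grasp_force: 0.0
```

Run:
```python
from h import *
o=get_obs();print(o["eef_pos"],togo([.609,-.2227,.0415]))
im=camera("wrist");v,u=235,280
cv2.imwrite("pics/w4.png",im[120:420,130:430])
```

```text
[ 0.60779    -0.22264692  0.07269047] [-1.18742387e-04  5.27798151e-03  1.24744231e-01]
```

View pics/w4.png

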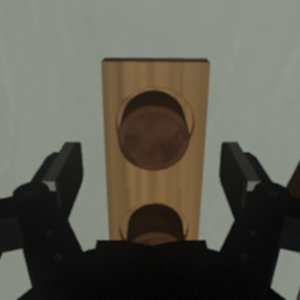

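A's top is at full-picture (283,258), centred between the fingers. I'll descend, grip and lift slightly.

>>> {"fn": "arm_command", "kwargs": {"dp": [[0, 0.005, 0.05], [0, 0.005, 0.1], [0, 0.005, 0.125], [0, 0.005, 0.125]], "turn": [[0, 0, 0], [0, 0, 0], [0, 0, 0], [0, 0, 0]], "jaw": [0.8, 0.8, 0.8, 0.8]}}

```text
time_s: 7.68
eef_pos: [0.61, -0.2222, 0.0434]
eef_rot: [-0.001, 0.726, 0.687, -0.0]
wrist_force: [-0.9, 0.1, 0.1]
opening: 0.799
grasp_force: 0.0
```

>>> {"fn": "arm_command", "kwargs": {"dp": [[0, 0, 0], [0, 0, 0], [0, 0, 0], [0, 0, 0], [0, 0, 0]], "turn": [[0, 0, 0], [0, 0, 0], [0, 0, 0], [0, 0, 0], [0, 0, 0]], "jaw": [0.6, 0.3, 0.3, 0.3, 0.3]}}

```text
time_s: 8.3
eef_pos: [0.6107, -0.2227, 0.0453]
eef_rot: [0.0, 0.726, 0.687, -0.0]
wrist_force: [-2.4, 0.1, 6.3]
opening: 0.445
grasp_force: 60.2
```

>>> {"fn": "arm_command", "kwargs": {"dp": [[0, 0, -0.03], [0, 0, -0.06], [0, 0, -0.06], [0, 0, -0.06], [0, 0, -0.06]], "turn": [[0, 0, 0], [0, 0, 0], [0, 0, 0], [0, 0, 0], [0, 0, 0]], "jaw": [0.3, 0.3, 0.3, 0.3, 0.3]}}

```text
time_s: 8.93
eef_pos: [0.6103, -0.2223, 0.0588]
eef_rot: [-0.0, 0.726, 0.687, -0.0]
wrist_force: [0.1, -0.9, -5.4]
opening: 0.445
grasp_force: 61.0
```

Run:
```python
from h import *
o=get_obs();print(o["wrist_force"],o["eef_pos"],togo([.417,-.257,.1]))
```

```text
[ 0.11608023 -0.94534828 -5.44083894] [ 0.61025102 -0.22226489  0.05877365] [-0.18116266 -0.76431467 -0.16442838]
```

A loads it with about 5.4–5.9 N: this is the solid one. I'll carry it to the board.

>>> {"fn": "arm_command", "kwargs": {"dp": [[0, -0.02, -0.12], [-0.06, -0.22, -0.17], [-0.12, -0.44, -0.17], [-0.16, -0.62, -0.17], [-0.18, -0.72, -0.17]], "turn": [[0, 0, 0], [0, 0, 0], [0, 0, 0], [0, 0, 0], [0, 0, 0]], "jaw": [0.3, 0.3, 0.3, 0.3, 0.3]}}

```text
time_s: 9.55
eef_pos: [0.4261, -0.2574, 0.1015]
eef_rot: [-0.001, 0.727, 0.687, -0.0]
wrist_force: [0.3, -0.7, -5.0]
opening: 0.445
grasp_force: 62.6
```

>>> {"fn": "arm_command", "kwargs": {"dp": [[0, -0.03, 0], [0, -0.045, 0], [0, -0.045, 0], [0, -0.045, 0]], "turn": [[0, 0, 0], [0, 0, 0], [0, 0, 0], [0, 0, 0]], "jaw": [0.3, 0.3, 0.3, 0.3]}}

```text
time_s: 10.05
eef_pos: [0.4179, -0.2568, 0.1018]
eef_rot: [0.0, 0.726, 0.688, 0.0]
wrist_force: [0.3, -0.4, -5.8]
opening: 0.442
grasp_force: 62.6
```

Run:
```python
from h import *
o=get_obs();print(o["wrist_force"],o["opening"],o["eef_pos"],togo([.417,-.257,.0565]))
cv2.imwrite("pics/s5.png",cv2.resize(camera("side")[150:350,200:420],None,fx=3,fy=3))
```

```text
[ 0.33569978 -0.36108962 -5.75207686] 0.44162110359816165 [ 0.41785762 -0.25684421  0.10180794] [-0.00076979 -0.00347053  0.18123042]
```

View pics/s5.png

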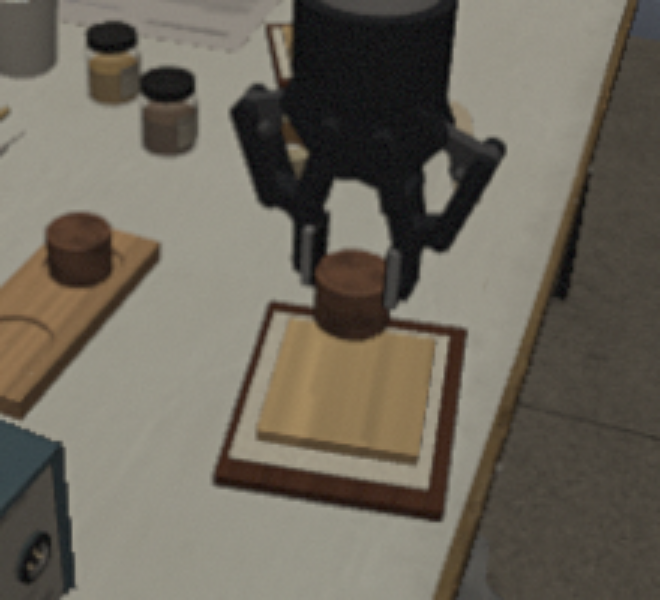

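The weight hangs upright above the board at crop (352,295), and B is standing in its pocket at (80,245). I'll lower it gently.

>>> {"fn": "arm_command", "kwargs": {"dp": [[0, 0, 0.05], [0, 0, 0.1], [0, 0, 0.14], [0, 0, 0.16], [0, 0, 0.165]], "turn": [[0, 0, 0], [0, 0, 0], [0, 0, 0], [0, 0, 0], [0, 0, 0]], "jaw": [0.3, 0.3, 0.3, 0.3, 0.3]}}

```text
time_s: 10.72
eef_pos: [0.4169, -0.2567, 0.06]
eef_rot: [-0.0, 0.726, 0.687, 0.0]
wrist_force: [0.3, 0.3, -5.8]
opening: 0.441
grasp_force: 62.7
```

>>> {"fn": "arm_command", "kwargs": {"dp": [[0, 0, 0.003], [0, 0, 0.006], [0, 0, 0.009], [0, 0, 0.012], [0, 0, 0.012]], "turn": [[0, 0, 0], [0, 0, 0], [0, 0, 0], [0, 0, 0], [0, 0, 0]], "jaw": [0.3, 0.3, 0.3, 0.3, 0.3]}}

```text
time_s: 11.35
eef_pos: [0.4171, -0.2568, 0.0575]
eef_rot: [-0.0, 0.726, 0.687, 0.0]
wrist_force: [0.3, -0.7, -6.7]
opening: 0.442
grasp_force: 62.7
```

>>> {"fn": "arm_command", "kwargs": {"dp": [[0, 0, 0.002], [0, 0, 0.004], [0, 0, 0.005], [0, 0, 0.005]], "turn": [[0, 0, 0], [0, 0, 0], [0, 0, 0], [0, 0, 0]], "jaw": [0.3, 0.3, 0.3, 0.3]}}

```text
time_s: 11.85
eef_pos: [0.4171, -0.2569, 0.0563]
eef_rot: [-0.0, 0.726, 0.687, 0.0]
wrist_force: [-1.3, 0.4, -3.3]
opening: 0.445
grasp_force: 62.8
```

Contact: the load has started to drop. A little more will take the rest.

>>> {"fn": "arm_command", "kwargs": {"dp": [[0, 0, 0.002], [0, 0, 0.003], [0, 0, 0.003]], "turn": [[0, 0, 0], [0, 0, 0], [0, 0, 0]], "jaw": [0.3, 0.3, 0.3]}}

```text
time_s: 12.22
eef_pos: [0.4172, -0.2569, 0.0563]
eef_rot: [-0.0, 0.726, 0.687, -0.0]
wrist_force: [-3.3, 2.7, 7.2]
opening: 0.443
grasp_force: 63.7
```

Fully seated. I'll release slowly and withdraw.

>>> {"fn": "arm_command", "kwargs": {"dp": [[0, 0, -0.001], [0, 0, -0.001], [0, 0, -0.001], [0, 0, -0.001], [0, 0, -0.001]], "turn": [[0, 0, 0], [0, 0, 0], [0, 0, 0], [0, 0, 0], [0, 0, 0]], "jaw": [0.5, 0.6, 0.7, 0.8, 0.8]}}

```text
time_s: 12.85
eef_pos: [0.4171, -0.2569, 0.0557]
eef_rot: [-0.0, 0.726, 0.687, 0.0]
wrist_force: [0.3, -0.2, 0.4]
opening: 0.8
grasp_force: 0.0
```

>>> {"fn": "arm_command", "kwargs": {"dp": [[0, 0, -0.08], [0, 0, -0.25], [0, 0, -0.45], [0, 0, -0.6], [0, 0, -0.6]], "turn": [[0, 0, 0], [0, 0, 0], [0, 0, 0], [0, 0, 0], [0, 0, 0]], "jaw": [0.8, 0.8, 0.8, 0.8, 0.8]}}

```text
time_s: 13.48
eef_pos: [0.4187, -0.2584, 0.2093]
eef_rot: [0.004, 0.726, 0.687, 0.0]
wrist_force: [-1.0, -0.4, -0.4]
opening: 0.801
grasp_force: 0.0
```

Run:
```python
from h import *
cv2.imwrite("pics/s6.png",cv2.resize(camera("side")[170:350,160:400],None,fx=3,fy=3))
print(get_obs()["eef_pos"])
```

```text
[ 0.41772728 -0.2574507   0.20707428]
```

View pics/s6.png

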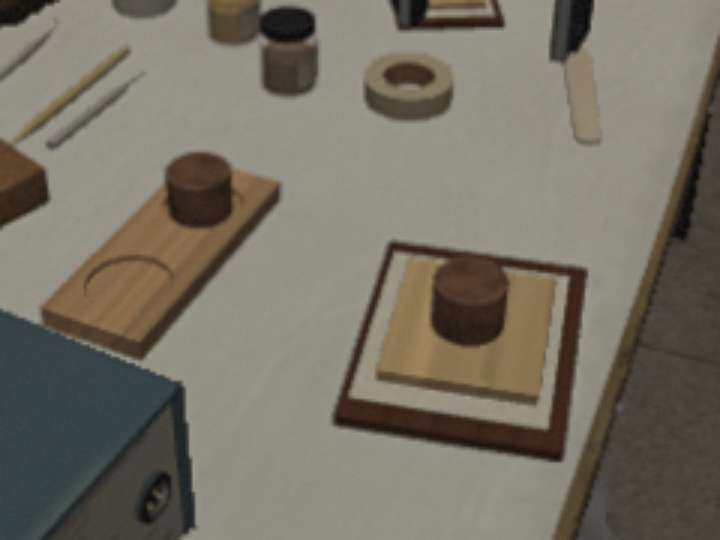

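The heavy weight stands upright mid-board at crop (470,300), the light one is in its pocket at (199,188), and the gripper is clear.

```bash
python3 -c "
from bench import *
print(hand_in())"
```

```text
the job is handed in; nothing more can be done
None
```

The heavy weight (about 5.8 N when lifted, against 1.2 N for the other) is resting on the larger pressing board and released, the light one is back in its own pocket, and I handed the job in at about 13.5 s; no verdict came back.

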